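Clamp a bonded heat sink while its glue sets

TASK

Stand the heat sink with the green board on the bed of the bench clamp, between the jaws, with its green board towards the fixed black jaw. Then work the orange trigger again and again, squeezing it towards the handle and letting it spring back, until the sliding jaw grips the heat sink firmly, but without crushing it (never more than about 15 N of clamping force). Drive the jaw only by the trigger, let go of everything, and leave the other things on the bench alone.

Things in the scene. Friction and masses are not known exactly. Their poses are not given: they have to be found in the camera images.
- sink_center (a point): Centre of the loose heat sink with the board, which is to be clamped: a finned bright aluminium block standing upright, 50 mm (its x) by 30 mm (its y) by 45 mm high (z), about 0.16 kg. A 4 mm green board of the same outline covers its whole +y face; the fin tips look to its -y. Grasp it from above across its x (50 mm).
- board_face (a point): Centre of the outer face of the green board: 15 mm from sink_center along the heat sink's +y.
- clamp: The bench clamp, fixed; origin on the table surface. Its y is the clamping axis: fixed black jaw at +y, sliding orange jaw pad in the middle, blue head at -y, from which an orange trigger paddle and a black handle paddle stand up. A grey base plate, 70 mm wide (x), 12 mm thick, y -95 to +115 mm, carries it; its top is the bed (z = 12 mm). The head (y -90 to -20 mm) reaches 66 mm high.
- fixed_jaw (a point): Point 75 mm along +y of the clamp, 32 mm up, where the fixed jaw's rubber face (40 mm wide, top 54 mm above the table) stands on average. A screw sets it: in each run the real face lies up to 4 mm nearer or farther along y. The pushed heat sink slides along the bed up to it and is squared by it.
- bed_mid (a point): Point on the bed's top surface, at y = 50 mm of the clamp, x = 0: put the heat sink down with its centre about here (board face then at y = 65 mm), its x along the clamp's x and its +y along the clamp's +y.
- bar: Sliding bar with the orange jaw pad at its +y end; slides only along the clamp's y. The pad's face (36 mm wide, 18 to 50 mm above the table) lies at this origin, which is at the clamp's origin when fully back; at the start 4 to 20 mm forward along +y. The pad is sprung on the bar at 6 N/mm. Bar and pad must not be pushed by hand.
- brake (a point): A point on the bar (55 mm behind its pad face). A friction brake of 11 N in the head holds the bar where the trigger leaves it: up to about 8 to 9 N of clamping stays when the trigger is let go; anything above slips back to about that.
- grip_mid (a point): Point fixed on the clamp, midway between trigger and handle, 125 mm above the table (y = -55 mm of the clamp): the height to squeeze at, closing along the clamp's y, from above. Outer width over both paddles: 68 mm let go, 37 mm fully squeezed.
- trigger_grip (a point): On the outer (-y) face of the orange trigger, 125 mm above the table. Trigger and handle are upright paddles 22 mm wide (x), 10 mm thick, tops 145 mm above the table, that slide along the clamp's y and are geared together: both go inwards by the same distance, 15.5 mm at most. Pressing either one, or squeezing both, works the clamp.
- handle_grip (a point): On the outer (+y) face of the black handle, 125 mm up. Force: squeezing slowly, a finger on each side, takes about 5.5 N a finger while the jaw runs free, 6.5 N while it slides the heat sink along, then about 0.5 N a finger more per N of clamping (10 N a finger: firm, 8 to 9 N of clamping); pressing one side only takes twice that. Once seated, each 2 mm less squeezed width adds some 4 N of clamping: go slowly.
- trigger (a joint): How far the trigger is pressed in, m: 0 let go (a spring returns it), 0.0155 fully squeezed. It carries the bar along 1:1 once it has caught a tooth; teeth are 7 mm apart, so a full stroke moves the bar 8 to 15 mm. Letting go leaves the bar where it is; let the trigger return to 0 before the next squeeze.
- bare_sink: Bystander: a smaller dark heat sink without a board, 46 x 34 x 36 mm, loose. Leave alone.
- spool: Bystander: red solder spool, 54 mm across, 36 mm high, loose.
- flux: Bystander: small amber bottle, 32 mm across, 70 mm high, loose.
- driver: Bystander: yellow screwdriver lying on the table, loose.
- tin: Bystander: round tin with brass wool, 68 mm across, 37 mm high, loose.
- cutters: Bystander: green-handled cutters lying flat, loose.
- meter: Bystander: yellow multimeter lying flat, 170 x 85 x 45 mm, loose.
Not all that is in view belongs to the job. Of the things that look like the part that bears sink_center, the middle-sized one is meant.

How it is judged:
By the outcome, as a careful person would: the job done as asked, in the order asked, and still so for the second after the job is handed in, with the robot touching nothing.
It also fails if it takes over 72 s, if anything falls off the work surface, if the arm or the gripper's body presses on something with over 40 N, if the wrist force passes 120 N, or if a joint passes its speed limit or range.

ROBOT

A 6-joint arm with a two-finger parallel gripper is mounted at the origin on the work surface. World frame = base frame: x ahead of the robot, y to its left, z up, the work surface at z = 0. Lengths are in m, angles in rad, forces in N, time in s.
With the tool pointing down it reaches from about 0.375 to 0.925 m from the base axis. Payload 5.7 kg.
Tool frame: the origin (TCP) lies between the finger pads; the fingertips stand 17 mm ahead of it and the grasp point (between the pads) lies 2 mm behind it (bot.nose_length is the distance from the TCP to the fingertips, in m); x points along the fingers, y is the direction in which the jaws open and shut, and the axes are right-handed (so a half turn about x gives the same grasp; the last joint's range is limited). The gripper opens to 88 mm and grips with 3 to 60 N. Pads are 20 mm wide; open, the fingers measure 115 mm over their backs; the gripper's body (75 mm by 178 mm) begins 61 mm behind the grasp point.
Start: joints at [1.115, 0.359, 1.51, -0, 1.272, -0.115], TCP at [0.201, 0.565, 0.219] pointing down, gripper open.
Joint ranges: [-2.97, 2.97], [-1.01, 2.36], [0.21, 2.38], [-0.96, 4.11], [0.2, 2.71], [-2.98, 2.98]. Speed limits (rad/s): [2.39, 2.39, 3.14, 3.14, 3.14, 3.14].

INTERFACE

Orientations are given as [roll, pitch, yaw] about the fixed x, y, z axes, in that order (R = Rz(yaw) Ry(pitch) Rx(roll)).
In Python, from rig import bot gives the robot as it stands.
- The arm moves only by the tool servo_tool, never from a script. Its argument "commands" is one flat list of numbers, 7 for each row, row after row: the shift along the tool's x, y, z in units of 60 mm (1.0 is 60 mm), then the turn, a rotation vector about the tool's x, y, z in units of 10 degrees (1.0 is 10 degrees), then the opening in per cent of the stroke, from 0 (shut) to 100 (fully open). A call has 1 to 12 rows; each row is the pose to reach, as a shift and turn from the pose commanded when the call began, along the tool's axes at that moment; what a row does not reach only later rows make up. A row lasts 1/8 s, in which the tool goes at most 62.5 mm and 10.7 degrees, less where a joint would pass 70% of its speed; a pose out of reach is approached as far as the arm can. A call with a gripper value outside its range is refused whole. The fingers move at their own pace and stop on an object; the grip force is fixed at half the most. Time passes only in rows, so rows that repeat a pose let the fingers close. It gives the time, the measured TCP pose, the force and the opening at its end, in the units of the state.
- bot.sense(): the state, without advancing time (a new reading comes with each control period).
- bot.camera(name): name is "scene" or "side" or "wrist"; returns a dict with "image" (420x560x3 uint8, red, green, blue), "z_map" (420x560 float32, m along the optical axis (not along the pixel's ray), 0 where there is no reading), "vfov" (degrees; the focal length in pixels is half the picture's height over the tangent of half this angle, whatever the lens; pixels are square), "cx", "cy" (the principal point, pixels), "pose" (4x4, takes a point from camera to world coordinates). Camera axes: x right, y down, z forward; pixel columns grow to the right and rows downward; lengths in m; the calibration is good to about 2 mm. The wrist camera is an equidistant fisheye: a pixel r from the principal point sees the ray r / f radians off the axis. A picture is of the moment at which its call begins.
- bot.job_done(): hands the job in, once; it reports no verdict.
The state is a dict: "clock": time; "joint_positions": joint angles; "joint_vel": joint speeds; "tau": joint torques, N m; "tool_pos": TCP position; "orientation": TCP orientation; "contact_force": force on the tool from outside, world axes, zero at the start; "torque": the same for the moment, N m; "grip_width": opening from 0.0 (shut) to 1.0 (fully open).
Only numpy, scipy, OpenCV 4.12 (cv2) and the standard library are available. Lean on these libraries where they do the work, as an engineer would, in place of code of your own. Each camera call takes 0.05 s, during which the arm holds its last target.

## Working session

There is one attempt and no reset: what is moved stays moved. The work goes in short steps, Python scripts to look and compute and a tool call to move; the robot and the scene stay as the last step left them, time stands still between calls to the robot, and variables do not carry over. Pictures are saved under pics/ and viewed, and the job is handed in when it is done.

Besides the shell and the picture viewer there is one more tool, called after "Request:" as name(argument=value, ...) on one line, values as JSON. servo_tool: Moves the arm, as the interface text tells. Its arguments: {"type":"object","properties":{"commands":{"type":"array"}},"required":["commands"]}

```bash
mkdir -p pics; cat > h.py <<'E'
import numpy as np, cv2, pickle
from rig import bot
def shot(name,tag):
    c=bot.camera(name); cv2.imwrite(f'pics/{tag}.png',c['image'][:,:,::-1]); pickle.dump(c,open(f'pics/{tag}.pkl','wb')); return c
def load(tag): return pickle.load(open(f'pics/{tag}.pkl','rb'))
def foc(c): return c['image'].shape[0]/2/np.tan(np.radians(c['vfov'])/2)
def ray(c,u,v,fish=False):
    f=foc(c); x=(u-c['cx']);y=(v-c['cy'])
    if fish:
        r=np.hypot(x,y);t=r/f; d=np.array([x/r*np.sin(t),y/r*np.sin(t),np.cos(t)]) if r>0 else np.array([0,0,1.])
    else: d=np.array([x/f,y/f,1.])
    P=np.array(c['pose']); return P[:3,3],P[:3,:3]@d
def onz(c,u,v,z,fish=False):
    o,d=ray(c,u,v,fish); return o+d*(z-o[2])/d[2]
def cloud(c):
    f=foc(c); z=c['z_map']; v,u=np.mgrid[:z.shape[0],:z.shape[1]]
    p=np.stack([(u-c['cx'])/f*z,(v-c['cy'])/f*z,z],-1); P=np.array(c['pose']); return p@P[:3,:3].T+P[:3,3]
E
python3 - <<'E'
from h import *
for n in ['scene','side','wrist']:
    c=shot(n,n+'0'); print(n,c['vfov'],c['cx'],c['cy'],np.round(c['pose'],3).tolist())
print(bot.sense())
E
```

```text
scene 56.21090457221581 281.3716563698862 207.02478256195403 [[0.487, 0.609, -0.626, 1.161], [0.873, -0.324, 0.364, -0.357], [0.019, -0.724, -0.69, 0.746], [0.0, 0.0, 0.0, 1.0]]
side 52.362565146604986 281.34318473032243 202.68560430730685 [[-0.826, -0.432, 0.362, 0.246], [-0.564, 0.62, -0.546, 0.467], [0.011, -0.655, -0.755, 0.785], [0.0, 0.0, 0.0, 1.0]]
wrist 65.70646984690485 283.75915359029636 204.69922973221162 [[0.334, 0.902, 0.274, 0.125], [0.942, -0.319, -0.099, 0.591], [-0.002, 0.292, -0.957, 0.383], [0.0, 0.0, 0.0, 1.0]]
{'clock': 0.15, 'joint_positions': array([ 1.11494004e+00,  3.59342688e-01,  1.51119231e+00,  2.41423794e-06,
        1.27247351e+00, -1.15066130e-01]), 'joint_vel': array([ 0.0004748 , -0.00022506, -0.00250431, -0.00018186,  0.00094761,
       -0.0017624 ]), 'tau': array([ 1.36372539e-03, -5.15756249e+01, -2.71010220e+01,  6.73465384e-02,
        3.04748642e-02, -1.04378132e-04]), 'tool_pos': array([0.2002888 , 0.56501448, 0.21789759]), 'orientation': array([-1.68749157,  1.56938047, -2.02828244]), 'contact_force': array([0.41173204, 0.28848726, 0.4884387 ]), 'torque': array([ 0.01326218, -0.00013204, -0.024271  ]), 'grip_width': 0.9986944009383296}
```

View pics/scene0.png

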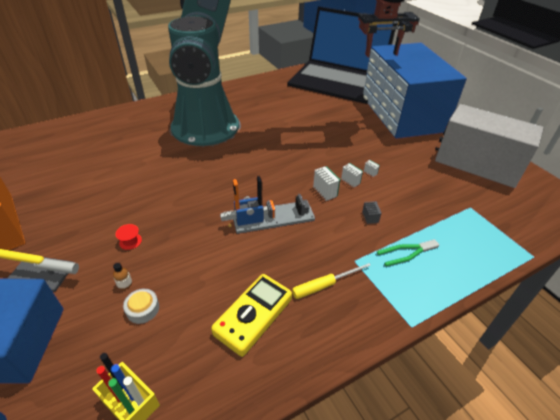

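View pics/side0.png

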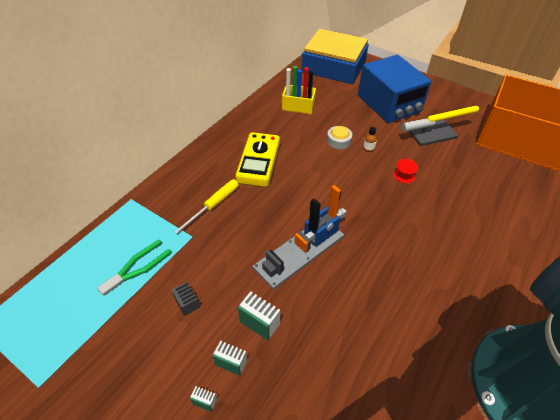

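View pics/wrist0.png

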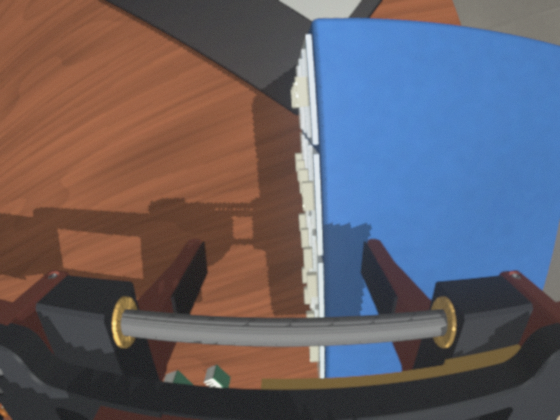

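Three boarded heat sinks appear in the side view: large at (259,315), middle at (230,357) and small at (203,397). In the scene view they are at (326,183), (352,175) and (371,168). The middle one should be the target; I'll confirm with a crop and by its size.

```bash
python3 - <<'E'
from h import *
a=load('side0');b=load('scene0')
A=cv2.resize(a['image'][280:415,160:320,::-1],None,fx=4,fy=4,interpolation=cv2.INTER_CUBIC)
B=cv2.resize(b['image'][150:240,210:390,::-1],None,fx=4,fy=4,interpolation=cv2.INTER_CUBIC)
cv2.imwrite('pics/cA.png',A);cv2.imwrite('pics/cB.png',B)
for tag,c in(('side',a),('scene',b)):
    p=cloud(c); hsv=cv2.cvtColor(c['image'],cv2.COLOR_RGB2HSV)
    ok=(c['z_map']>0)&(p[...,2]>0.008)&(p[...,2]<0.2)&(np.hypot(p[...,0],p[...,1])<0.9)
    n,l,s,ce=cv2.connectedComponentsWithStats(ok.astype(np.uint8))
    for i in range(1,n):
        if s[i,4]>80:
            q=p[l==i]; print(tag,ce[i].round(),s[i,4],q.min(0).round(3),q.max(0).round(3))
E
```

```text
side [394.  89.] 3185 [ 0.477 -0.686  0.008] [ 0.674 -0.523  0.116]
side [306.  97.] 368 [ 0.744 -0.474  0.008] [ 0.796 -0.417  0.128]
side [524. 121.] 5497 [ 0.09  -0.775  0.008] [ 0.318 -0.579  0.135]
side [435. 126.] 1254 [ 0.337 -0.656  0.008] [ 0.49  -0.473  0.072]
side [339. 136.] 433 [ 0.586 -0.416  0.008] [ 0.653 -0.343  0.04 ]
side [370. 139.] 229 [ 0.521 -0.408  0.008] [ 0.553 -0.38   0.074]
side [248. 168.] 2223 [ 0.678 -0.268  0.008] [0.817 0.12  0.049]
side [406. 168.] 326 [ 0.388 -0.383  0.008] [ 0.441 -0.33   0.04 ]
side [304. 242.] 3403 [ 0.448 -0.138  0.008] [0.567 0.107 0.148]
side [132. 268.] 811 [0.736 0.153 0.008] [0.796 0.315 0.019]
side [185. 297.] 515 [0.6   0.207 0.008] [0.654 0.254 0.04 ]
side [259. 315.] 1191 [0.448 0.159 0.008] [0.517 0.203 0.065]
side [519. 372.] 7577 [-0.013 -0.103  0.008] [0.117 0.102 0.2  ]
side [230. 357.] 708 [0.451 0.254 0.008] [0.506 0.293 0.048]
side [203. 398.] 392 [0.455 0.337 0.008] [0.494 0.366 0.036]
scene [142.  22.] 1552 [-0.897 -0.114  0.008] [-0.572  0.17   0.2  ]
scene [254.   5.] 572 [-0.698  0.358  0.147] [-0.586  0.67
[... 428 characters left out ...]
0.634  0.008] [ 0.674 -0.474  0.131]
scene [265. 211.] 2210 [ 0.467 -0.137  0.008] [0.57  0.106 0.145]
scene [372. 211.] 291 [0.603 0.205 0.008] [0.659 0.252 0.038]
scene [127. 234.] 350 [ 0.389 -0.383  0.008] [ 0.443 -0.331  0.038]
scene [409. 251.] 469 [0.74  0.152 0.008] [0.799 0.313 0.016]
scene [121. 276.] 337 [ 0.532 -0.415  0.008] [ 0.557 -0.383  0.071]
scene [320. 284.] 589 [ 0.74  -0.081  0.008] [0.77  0.119 0.028]
scene [251. 315.] 3322 [ 0.684 -0.272  0.008] [ 0.824 -0.09   0.047]
scene [141. 305.] 864 [ 0.588 -0.414  0.008] [ 0.658 -0.347  0.039]
scene [108. 365.] 190 [ 0.76  -0.465  0.011] [ 0.775 -0.449  0.127]
scene [129. 374.] 154 [ 0.749 -0.446  0.008] [ 0.795 -0.421  0.052]
```

View pics/cA.png

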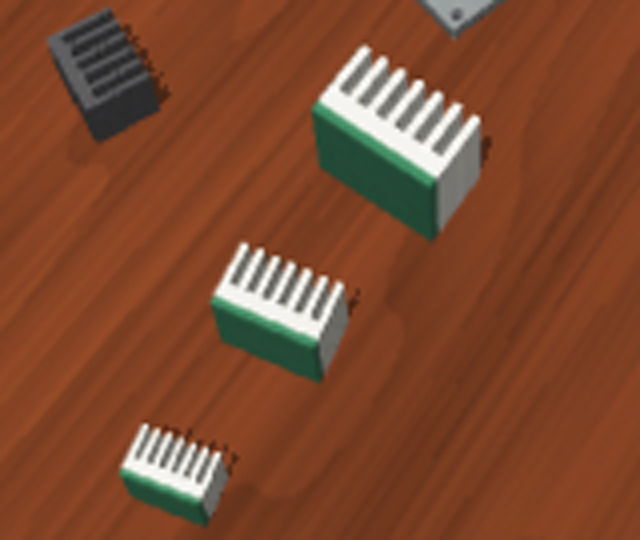

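View pics/cB.png

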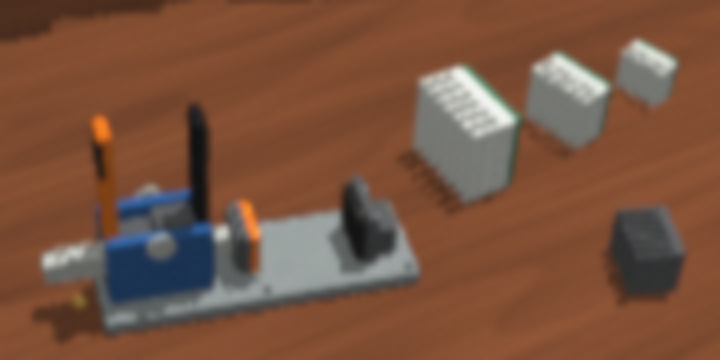

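The middle sink measures about 50×30×45 mm, so it is the target. Its green board faces world +y, roughly along the clamp axis. Next I'll get precise poses.

```bash
python3 - <<'E'
from h import *
for tag in('side0','scene0'):
    c=load(tag);p=cloud(c);hsv=cv2.cvtColor(c['image'],cv2.COLOR_RGB2HSV)
    def box(m,name):
        q=p[m][:,:2]
        r=cv2.minAreaRect((q*1000).astype(np.float32)); print(tag,name,len(q),np.round(r[0],1),np.round(r[1],1),round(r[2],1), cv2.boxPoints(r).round(1).tolist(),'z',np.percentile(p[m][:,2],[5,50,95]).round(4))
    z=c['z_map']>0
    reg=z&(abs(p[...,0]-.48)<.045)&(abs(p[...,1]-.274)<.035)
    box(reg&(p[...,2]>.006),'sink all'); box(reg&(p[...,2]>.038),'sink top')
    g=(hsv[...,0]>50)&(hsv[...,0]<95)&(hsv[...,1]>90)
    box(reg&g&(p[...,2]>.006),'board')
    cl=z&(p[...,0]>.43)&(p[...,0]<.6)&(p[...,1]>-.15)&(p[...,1]<.12)
    box(cl&(p[...,2]>.007)&(p[...,2]<.0145),'plate')
    o=(hsv[...,0]>5)&(hsv[...,0]<17)&(hsv[...,1]>180)&(hsv[...,2]>150)
    box(cl&o&(p[...,2]>.08),'trig');box(cl&o&(p[...,2]<.055)&(p[...,2]>.018),'pad')
    blk=(hsv[...,2]<70)
    box(cl&blk&(p[...,2]>.08),'handle');box(cl&blk&(p[...,2]>.016)&(p[...,2]<.06)&(p[...,1]>.03),'fixed')
E
```

```text
side0 sink all 719 [479.1 273.7] [50.7 31.2] 11.5 [[451.20001220703125, 283.8999938964844], [457.3999938964844, 253.3000030517578], [507.1000061035156, 263.3999938964844], [500.8999938964844, 294.0]] z [0.0116 0.0423 0.0468]
side0 sink top 416 [479.2 273.6] [50.7 31.1] 11.5 [[451.20001220703125, 283.79998779296875], [457.3999938964844, 253.39999389648438], [507.1000061035156, 263.3999938964844], [500.8999938964844, 293.8999938964844]] z [0.0392 0.0448 0.0473]
side0 board 228 [476.  286.9] [49.7  4. ] 11.2 [[451.29998779296875, 284.1000061035156], [452.1000061035156, 280.20001220703125], [500.79998779296875, 289.79998779296875], [500.0, 293.70001220703125]] z [0.0085 0.0304 0.0463]
side0 plate 1346 [508.8  -2.6] [211.   72.5] 75.1 [[446.6000061035156, -95.19999694824219], [516.7000122070312, -113.80000305175781], [571.0, 90.0999984741211], [500.8999938964844, 108.69999694824219]] z [0.0094 0.0123 0.0141]
side0 trig 148 [483.3 -91.8] [10.6 19.6] 74.8 [[472.5, -94.4000015258789], [491.3999938964844, -99.5], [494.1000061035156, -89.30000305175781], [475.20001220703125, -84.19999694824219
[... 1189 characters left out ...]
t call last):
  File "<stdin>", line 11, in <module>
  File "<stdin>", line 6, in box
    return _quantile_unchecked(
        a, q, axis, out, overwrite_input, method, keepdims, weights)
    return _ureduce(a,
                    func=_quantile_ureduce_func,
    ...<5 lines>...
                    overwrite_input=overwrite_input,
                    method=method)
    r = func(a, **kwargs)
    result = _quantile(arr,
                       quantiles=q,
    ...<2 lines>...
                       out=out,
                       weights=wgt)
    slices_having_nans = np.isnan(arr[-1, ...])
                                  ~~~^^^^^^^^^
IndexError: index -1 is out of bounds for axis 0 with size 0
```

```bash
cat >> h.py <<'E'
from scipy.spatial.transform import Rotation as Rn
def cur():
    s=bot.sense(); return np.array(s['tool_pos']),Rn.from_euler('xyz',s['orientation']).as_matrix(),s
def plan(tp,jawdeg):
    """shift (60mm units) & rotvec(10deg) in tool axes to tcp tp, tool x down, jaw (y) axis at jawdeg (mod 180)"""
    p,R,s=cur()
    best=None
    for k in(0,180):
        a=np.radians(jawdeg+k); y=np.array([np.cos(a),np.sin(a),0]); x=np.array([0,0,-1.]); T=np.stack([x,y,np.cross(x,y)],1)
        rv=Rn.from_matrix(R.T@T).as_rotvec(degrees=True)
        if best is None or np.linalg.norm(rv)<np.linalg.norm(best): best=rv
    print('t',s['clock'].round(2),'tcp',p.round(4),'jaw',np.degrees(np.arctan2(R[1,1],R[0,1])).round(2),'down',R[:,0].round(3),'F',np.round(s['contact_force'],2),'w',round(s['grip_width']*88,1),'j6',round(s['joint_positions'][5],2))
    print('shift',np.round(R.T@(np.array(tp)-p)/.06,3),'rot',np.round(best/10,3))
E
python3 - <<'E'
from h import *
plan([.480,.2735,.16],11.5)
plan([.480,.2735,.16],11.5+180)
E
```

```text
Traceback (most recent call last):
  File "h.py", line 29, in plan
    print('t',s['clock'].round(2),'tcp',p.round(4),'jaw',np.degrees(np.arctan2(R[1,1],R[0,1])).round(2),'down',R[:,0].round(3),'F',np.round(s['contact_force'],2),'w',round(s['grip_width']*88,1),'j6',round(s['joint_positions'][5],2))
              ^^^^^^^^^^^^^^^^
AttributeError: 'float' object has no attribute 'round'
```

```bash
sed -i "s/s\['clock'\].round(2)/round(s['clock'],2)/" h.py; python3 - <<'E'
from h import *
plan([.480,.2735,.16],11.5)
E
```

```text
t 0.15 tcp [0.2003 0.565  0.2179] jaw 70.47 down [-0.001 -0.001 -1.   ] F [0.41 0.29 0.49] w 87.9 j6 -0.12
shift [ 0.968 -3.02   6.018] rot [5.897e+00 3.000e-03 8.000e-03]
```

Request:
servo_tool(commands=[0,-1.5,3.0,2.0,0,0,100,0,-3.02,6.02,5.9,0,0,100,0,-3.02,6.02,5.9,0,0,100,0,-3.02,6.02,5.9,0,0,100,0,-3.02,6.02,5.9,0,0,100,0,-3.02,6.02,5.9,0,0,100,0,-3.02,6.02,5.9,0,0,100,0,-3.02,6.02,5.9,0,0,100,0,-3.02,6.02,5.9,0,0,100])

```text
clock: 1.27
tool_pos: [0.4796, 0.2743, 0.2182]
orientation: [-1.831, 1.57, 3.082]
contact_force: [-0.2, 0.2, 0.3]
grip_width: 0.997
```

```bash
python3 - <<'E'
from h import *
plan([.480,.2735,.1],11.5)
c=shot('wrist','w1')
E
```

```text
t 1.27 tcp [0.4796 0.2743 0.2182] jaw 11.47 down [-0.001  0.    -1.   ] F [-0.2   0.25  0.28] w 87.7 j6 0.19
shift [1.971 0.006 0.015] rot [-0.003 -0.002  0.006]
```

View pics/w1.png

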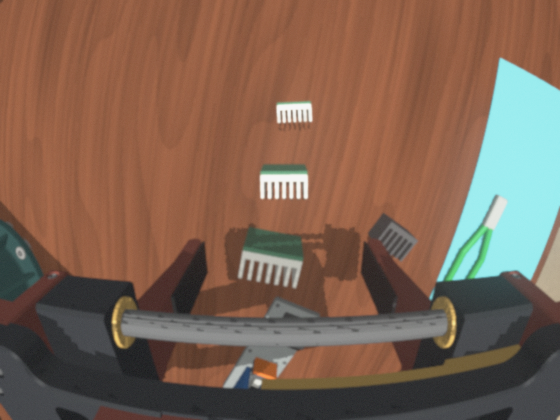

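Wrist view: the middle sink is at (284,183) with its green edge on top, the large one at (272,258) and the small one at (294,112). I'll refine the pose from this fisheye view.

```bash
python3 - <<'E'
from h import *
c=load('w1'); im=c['image']; hsv=cv2.cvtColor(im,cv2.COLOR_RGB2HSV)
m=(hsv[...,1]<70)&(hsv[...,2]>150); m[:150]=0;m[205:]=0;m[:,:250]=0;m[:,320:]=0
g=(hsv[...,0]>45)&(hsv[...,0]<95)&(hsv[...,1]>60);g[:150]=0;g[205:]=0;g[:,:250]=0;g[:,320:]=0
for n,k in(('al',m),('g',g)):
    vu=np.argwhere(k); q=np.array([onz(c,u,v,.045,True)[:2] for v,u in vu])*1000
    r=cv2.minAreaRect(q.astype(np.float32)); print(n,len(q),np.round(r[0],1),np.round(r[1],1),round(r[2],1),cv2.boxPoints(r).round(1).tolist(), vu.min(0),vu.max(0))
cv2.imwrite('pics/w1c.png',cv2.resize(im[150:210,240:330,::-1],None,fx=6,fy=6,interpolation=cv2.INTER_CUBIC))
E
```

```text
al 1064 [479.2 271.1] [51.7 29.8] 11.5 [[451.0, 280.6000061035156], [456.8999938964844, 251.3000030517578], [507.5, 261.6000061035156], [501.6000061035156, 290.79998779296875]] [172 259] [199 307]
g 160 [476.  286.2] [46.7  3.3] 11.5 [[452.79998779296875, 283.1000061035156], [453.3999938964844, 279.8999938964844], [499.20001220703125, 289.20001220703125], [498.6000061035156, 292.3999938964844]] [170 261] [173 305]
```

View pics/w1c.png

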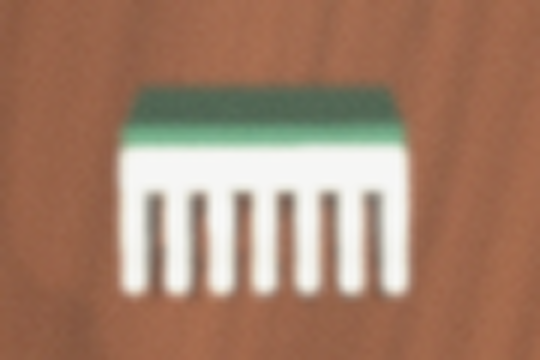

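Request:
servo_tool(commands=[1.0,0,0.0,0,0,0,100,2.0,0,0.02,0,0,0,100,2.8,0,0.02,0,0,0,100,3.18,0,0.02,0,0,0,100,3.18,0,0.02,0,0,0,100,3.18,0,0.02,0,0,0,45,3.18,0,0.02,0,0,0,45,3.18,0,0.02,0,0,0,45,3.18,0,0.02,0,0,0,45,3.18,0,0.02,0,0,0,45])

```text
clock: 2.58
tool_pos: [0.4807, 0.2728, 0.0283]
orientation: [1.781, 1.57, 0.41]
contact_force: [-1.8, -0.5, 6.4]
grip_width: 0.567
```

```bash
python3 - <<'E'
from h import *
plan([.480,.2735,.027],11.5)
E
```

```text
t 2.58 tcp [0.4807 0.2728 0.0283] jaw 11.46 down [ 0.  0. -1.] F [-1.79 -0.55  6.41] w 49.9 j6 0.19
shift [ 0.021 -0.01  -0.014] rot [-0.004 -0.    -0.002]
```

Request:
servo_tool(commands=[-0.8,0,0,0,0,0,40,-1.8,0,0,0,0,0,40,-2.5,0,0,0,0,0,40,-2.5,0,0,0,0,0,40,-2.5,0,0,0,0,0,40])

```text
clock: 3.2
tool_pos: [0.4798, 0.2724, 0.1768]
orientation: [-1.31, 1.569, -2.681]
contact_force: [0.2, 0.2, -1.8]
grip_width: 0.568
```

```bash
python3 - <<'E'
from h import *
plan([.52,.036,.178],-15)
c=shot('wrist','w2')
for tag in('side0','scene0'):
    c=load(tag);p=cloud(c);hsv=cv2.cvtColor(c['image'],cv2.COLOR_RGB2HSV);z=c['z_map']>0
    cl=z&(p[...,0]>.43)&(p[...,0]<.6)&(p[...,1]>-.15)&(p[...,1]<.12)
    def box(m,name):
        q=p[m][:,:2]
        if len(q)<5: return
        r=cv2.minAreaRect((q*1000).astype(np.float32)); print(tag,name,len(q),np.round(r[0],1),np.round(r[1],1),round(r[2],1),'med',np.median(q,0).round(4))
    lo=-.01 if tag=='x' else 0
    box(cl&(p[...,2]>.006)&(p[...,2]<.0145),'plate')
    box(cl&(p[...,2]>.0085)&(p[...,2]<.0145)&(hsv[...,1]<70),'plategrey')
    o=(hsv[...,0]>5)&(hsv[...,0]<17)&(hsv[...,1]>180)&(hsv[...,2]>150)
    box(cl&o&(p[...,2]>.14),'trigtop'); box(cl&(hsv[...,2]<70)&(p[...,2]>.14)&(p[...,2]<.15),'handtop')
    box(cl&o&(p[...,2]<.055)&(p[...,2]>.018),'pad')
E
```

```text
t 3.2 tcp [0.4798 0.2724 0.1768] jaw 11.47 down [-0.001 -0.001 -1.   ] F [ 0.15  0.19 -1.82] w 50.0 j6 0.19
shift [-0.018 -0.127  3.994] rot [2.647 0.004 0.008]
side0 plate 1366 [508.8  -2.6] [211.   72.5] 75.1 med [0.5033 0.023 ]
side0 plategrey 1287 [507.7  -2.3] [211.   70.3] 75.1 med [0.5037 0.0231]
side0 trigtop 43 [483.5 -92.7] [ 9.4 18.9] 73.3 med [ 0.4836 -0.0911]
side0 handtop 41 [498.8 -35.3] [ 7.1 20.1] 83.7 med [ 0.4981 -0.0352]
side0 pad 89 [507.9  -5.2] [ 7.2 35.5] 73.7 med [ 0.5101 -0.004 ]
scene0 plate 873 [511.5  -3.4] [209.8  72.7] 75.3 med [0.5256 0.0159]
scene0 plategrey 772 [511.5  -3.4] [209.8  72.7] 75.3 med [0.5248 0.0157]
scene0 trigtop 22 [487.7 -93.6] [ 8.3 19.8] 78.1 med [ 0.4881 -0.0942]
scene0 handtop 16 [500.8 -38.2] [ 7.2 16.3] 63.5 med [ 0.5015 -0.0383]
scene0 pad 13 [510.6  -5.3] [ 3.6 29.5] 72.9 med [ 0.5085 -0.0047]
```

View pics/w2.png

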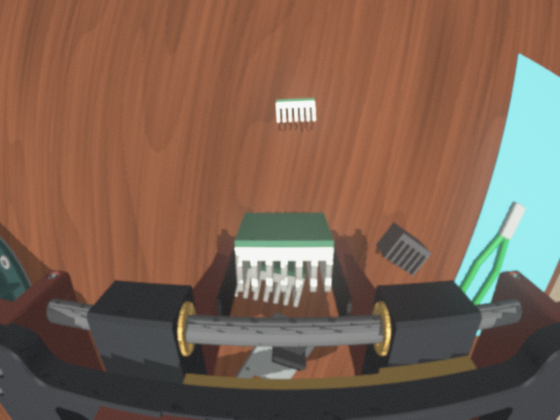

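```bash
python3 - <<'E'
from h import *
plan([.5197,.0357,.17],-14.9)
E
```

```text
t 3.25 tcp [0.4794 0.2722 0.1761] jaw 11.47 down [-0.003 -0.001 -1.   ] F [-0.14 -0.02 -1.8 ] w 49.9 j6 0.19
shift [ 0.105 -0.125  3.996] rot [2.637 0.008 0.016]
```

Request:
servo_tool(commands=[0,-0.03,1.0,0.7,0,0,40,0,-0.06,2.0,1.4,0,0,40,0,-0.1,3.0,2.1,0,0,40,0,-0.13,3.7,2.64,0,0,40,0,-0.13,4.0,2.64,0,0,40,0,-0.13,4.0,2.64,0,0,40,0,-0.13,4.0,2.64,0,0,40])

```text
clock: 4.12
tool_pos: [0.5201, 0.0373, 0.1771]
orientation: [-1.73, 1.569, 2.723]
contact_force: [0.4, -0.1, -1.3]
grip_width: 0.565
```

```bash
python3 - <<'E'
from h import *
plan([.5197,.0357,.1],-14.9)
c=shot('wrist','w3');c=shot('side','s3')
plan([.5197,.0357,.1],-14.9)
E
```

```text
t 4.12 tcp [0.5201 0.0373 0.1771] jaw -14.84 down [-0.002  0.001 -1.   ] F [ 0.35 -0.1  -1.33] w 49.7 j6 0.2
shift [1.286 0.003 0.028] rot [ 0.006 -0.002  0.009]
t 4.22 tcp [0.5203 0.0375 0.1775] jaw -14.8 down [-0.001  0.    -1.   ] F [-0.46  0.03 -1.01] w 49.6 j6 0.2
shift [ 1.292e+00 -1.000e-03  3.100e-02] rot [ 0.01  -0.001  0.004]
```

View pics/w3.png

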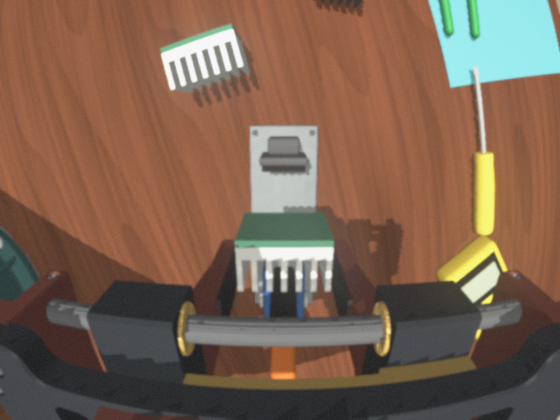

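View pics/s3.png

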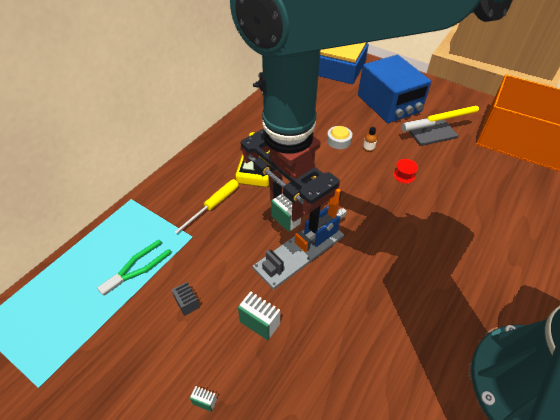

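The wrist view shows the plate straight and centred (cols 250–318, end row 127, fixed jaw face at about (284,168)), so alignment is good. I'll check the fixed jaw and plate end numerically.

```bash
python3 - <<'E'
from h import *
c=load('w3'); O=np.array([.5069,-.0126]);ex=np.array([.9665,-.2565]);ey=np.array([.2565,.9665])
for n,u,v,z in(('endL',250,126,.012),('endR',317,126,.012),('sideL',250,190,.012),('sideR',317,190,.012),('jaw top near',284,170,.054),('jaw top far',284,153,.054)):
    p=onz(c,u,v,z,True)[:2]-O; print(n,(p@ex*1000).round(1),(p@ey*1000).round(1))
cv2.imwrite('pics/w3c.png',cv2.resize(c['image'][115:265,220:350,::-1],None,fx=4,fy=4,interpolation=cv2.INTER_CUBIC))
E
```

```text
endL -34.0 112.9
endR 33.8 113.0
sideL -35.4 45.9
sideR 35.2 45.9
jaw top near 0.5 75.2
jaw top far 0.4 90.7
```

View pics/w3c.png

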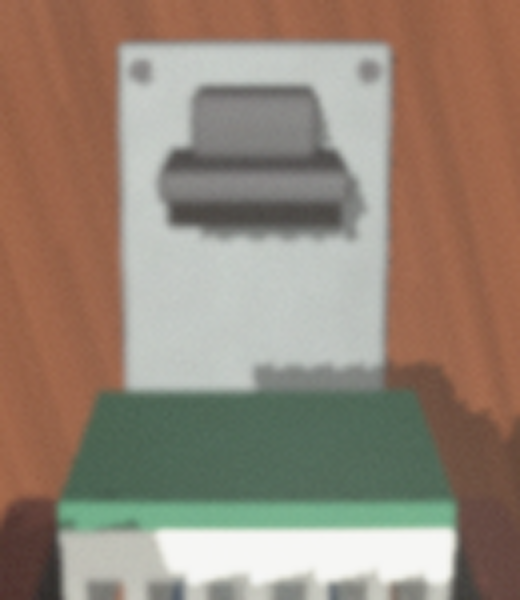

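Request:
servo_tool(commands=[0.6,0,0.03,0,0,0,40,1.3,0,0.03,0,0,0,40,1.9,0,0.03,0,0,0,40,2.15,0,0.03,0,0,0,40,2.2,0,0.03,0,0,0,40,2.2,0,0.03,0,0,0,40])

```text
clock: 4.97
tool_pos: [0.5212, 0.0345, 0.0467]
orientation: [1.72, 1.569, -0.11]
contact_force: [-0.0, 0.8, -1.4]
grip_width: 0.569
```

```bash
python3 - <<'E'
from h import *
plan([.5197,.0357,.04],-14.9)
E
```

```text
t 4.97 tcp [0.5212 0.0345 0.0467] jaw -14.9 down [ 0.002 -0.    -1.   ] F [-0.01  0.81 -1.37] w 50.1 j6 0.19
shift [ 0.111 -0.03  -0.013] rot [ 0.    -0.001 -0.009]
```

Request:
servo_tool(commands=[0.04,-0.01,0,0,0,0,40,0.08,-0.02,0,0,0,0,40,0.11,-0.02,0,0,0,0,40,0.11,-0.02,0,0,0,0,40])

```text
clock: 5.48
tool_pos: [0.5193, 0.0346, 0.0402]
orientation: [1.649, 1.57, -0.182]
contact_force: [-1.8, 1.2, 10.0]
grip_width: 0.569
```

```bash
python3 - <<'E'
from h import *
plan([.5197,.0357,.04],-14.9)
E
```

```text
t 5.47 tcp [0.5193 0.0346 0.0402] jaw -14.93 down [ 0.001 -0.    -1.   ] F [-1.77  1.19  9.96] w 50.1 j6 0.19
shift [ 0.004  0.002 -0.02 ] rot [-0.003 -0.    -0.004]
```

On the bed with a 10 N contact force. Releasing and lifting.

Request:
servo_tool(commands=[0,0,0,0,0,0,65,0,0,0,0,0,0,75,0,0,0,0,0,0,80,-0.3,0,0,0,0,0,80,-1.0,0,0,0,0,0,80,-2.0,0,0,0,0,0,80,-2.6,0,0,0,0,0,90,-2.6,0,0,0,0,0,100,-2.6,0,0,0,0,0,100])

```text
clock: 6.6
tool_pos: [0.5183, 0.0346, 0.1942]
orientation: [-1.287, 1.569, -3.118]
contact_force: [0.2, 0.1, 0.4]
grip_width: 0.995
```

```bash
python3 - <<'E'
from h import *
c=shot('wrist','w4');c=shot('side','s4')
plan([.4928,-.0658,.21],75.1)
cv2.imwrite('pics/s4c.png',cv2.resize(c['image'][170:300,230:370,::-1],None,fx=4,fy=4,interpolation=cv2.INTER_CUBIC))
E
```

```text
t 6.7 tcp [0.5178 0.0346 0.1934] jaw -14.93 down [-0.003  0.    -1.   ] F [-0.34  0.11  0.18] w 88.3 j6 0.19
shift [-0.275  0.028  1.725] rot [8.997 0.018 0.011]
```

View pics/w4.png

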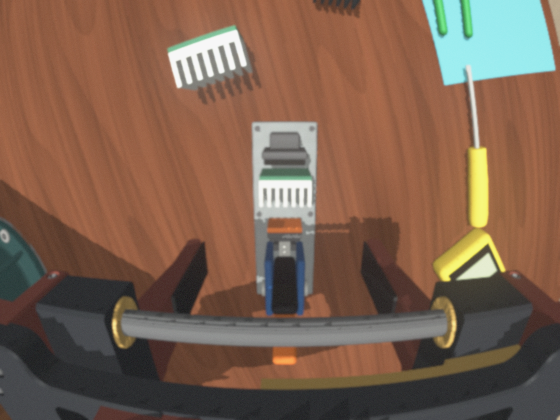

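View pics/s4c.png

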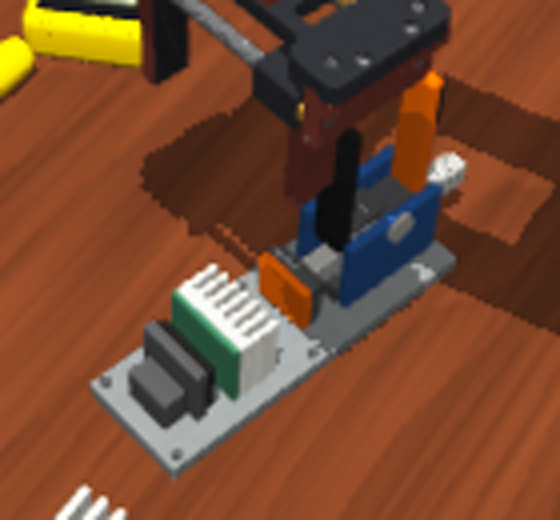

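Request:
servo_tool(commands=[-0.8,0,0,0,0,0,100,-0.9,0,0.4,1,0,0,100,-0.9,0.03,0.9,2,0,0,100,-0.9,0.03,1.4,3,0,0,100,-0.9,0.03,1.72,4,0,0,100,-0.9,0.03,1.72,5,0,0,100,-0.9,0.03,1.72,6,0,0,100,-0.9,0.03,1.72,7,0,0,100,-0.9,0.03,1.72,8,0,0,100,-0.9,0.03,1.72,9,0,0,100,-0.9,0.03,1.72,9,0,0,100,-0.9,0.03,1.72,9,0,0,100])

```text
clock: 8.2
tool_pos: [0.4938, -0.0655, 0.2483]
orientation: [0.013, 1.569, 2.898]
contact_force: [-0.7, -0.7, 0.1]
grip_width: 1.001
```

```bash
python3 - <<'E'
from h import *
plan([.4928,-.0658,.123],75.1)
c=shot('wrist','w5');c=shot('scene','s5')
E
```

```text
t 8.2 tcp [ 0.4938 -0.0655  0.2483] jaw -104.73 down [-0.002  0.    -1.   ] F [-0.66 -0.66  0.12] w 88.0 j6 1.56
shift [2.088 0.01  0.012] rot [ 0.017  0.01  -0.   ]
```

View pics/w5.png

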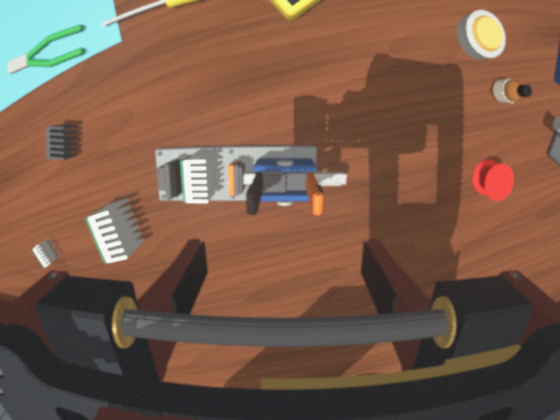

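View pics/s5.png

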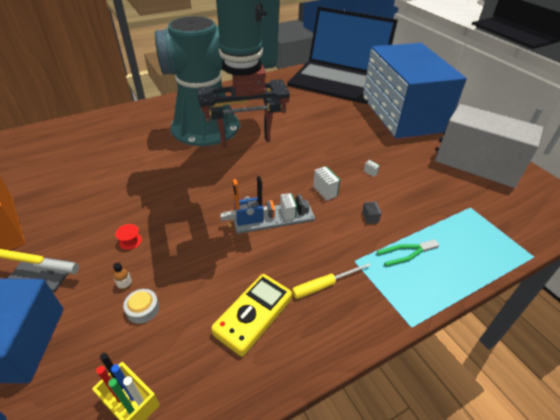

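The wrist view puts the handle at (253,205) and the trigger at (318,203). I'll check their top positions with rays at z=0.145.

```bash
python3 - <<'E'
from h import *
c=load('w5'); O=np.array([.5069,-.0126]);ex=np.array([.9665,-.2565]);ey=np.array([.2565,.9665])
im=c['image'];hsv=cv2.cvtColor(im,cv2.COLOR_RGB2HSV)
cv2.imwrite('pics/w5c.png',cv2.resize(im[140:220,150:350,::-1],None,fx=4,fy=4,interpolation=cv2.INTER_CUBIC))
for n,u,v in(('trig outer low',323,213),('trig inner low',313,213),('trig up',318,193),('hand outer low',246,213),('hand inner low',257,213)):
    p=onz(c,u,v,.145,True)[:2]-O; print(n,(p@ex*1000).round(1),(p@ey*1000).round(1))
p=bot.sense()['tool_pos'][:2]-O; print((p@ex*1000).round(1),(p@ey*1000).round(1))
E
```

```text
trig outer low -8.0 -90.2
trig inner low -8.0 -81.4
trig up 10.1 -85.2
hand outer low -8.1 -22.8
hand inner low -8.1 -32.5
1.2 -54.4
```

View pics/w5c.png

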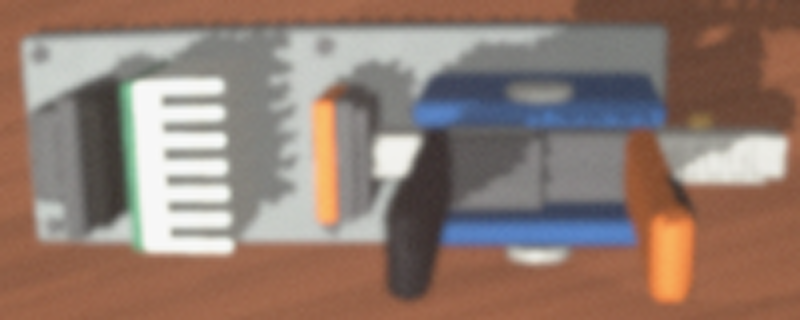

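Request:
servo_tool(commands=[0.8,0.02,0.01,0,0,0,100,1.5,0.02,0.01,0,0,0,100,2.0,0.02,0.01,0,0,0,100,2.08,0.02,0.01,0,0,0,100,2.08,0.02,0.01,0,0,0,100])

```text
clock: 8.93
tool_pos: [0.4938, -0.0667, 0.1248]
orientation: [2.845, 1.571, -0.557]
contact_force: [0.3, 0.1, 0.7]
grip_width: 1.0
```

```bash
cat >> h.py <<'E'
O=np.array([.5069,-.0126]);EX=np.array([.9665,-.2565]);EY=np.array([.2565,.9665])
def st():
    p,R,s=cur(); q=(p[:2]-O); F=np.array(s['contact_force'])
    print('t',round(s['clock'],2),'clamp x,y,z mm',(q@EX*1e3).round(2),(q@EY*1e3).round(2),(p[2]*1e3).round(1),'Fx,Fy,Fz',(F[:2]@EX).round(1),(F[:2]@EY).round(1),F[2].round(1),'w',round(s['grip_width']*88,1))
E
python3 -c "
from h import *
st()"
```

```text
t 8.93 clamp x,y,z mm 1.19 -55.64 124.8 Fx,Fy,Fz 0.3 0.2 0.7 w 88.0
```

Request:
servo_tool(commands=[0.03,-0.1,0,0,0,0,100,0.03,-0.16,0,0,0,0,100,0.03,-0.2,0,0,0,0,100,0.03,-0.24,0,0,0,0,100,0.03,-0.24,0,0,0,0,100])

```text
clock: 9.55
tool_pos: [0.4972, -0.0548, 0.1232]
orientation: [1.87, 1.566, -1.53]
contact_force: [-3.3, -9.5, 4.0]
grip_width: 1.004
```

```bash
python3 -c "
from h import *
st()"
```

```text
t 9.55 clamp x,y,z mm 1.45 -43.3 123.2 Fx,Fy,Fz -0.8 -10.0 4.0 w 88.3
```

Request:
servo_tool(commands=[0,-0.04,0,0,0,0,100,0,-0.08,0,0,0,0,100,0,-0.12,0,0,0,0,100,0,-0.16,0,0,0,0,100,0,-0.16,0,0,0,0,100])

```text
clock: 10.18
tool_pos: [0.4995, -0.0462, 0.1232]
orientation: [1.792, 1.565, -1.608]
contact_force: [-3.8, -12.9, 3.5]
grip_width: 0.999
```

```bash
python3 -c "
from h import *
st()
c=shot('wrist','w6')"
```

```text
t 10.18 clamp x,y,z mm 1.44 -34.39 123.2 Fx,Fy,Fz -0.3 -13.4 3.5 w 87.9
```

View pics/w6.png

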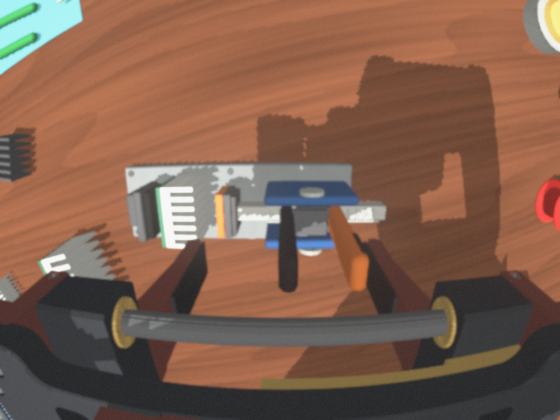

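The trigger is pressed in (orange at (347,250)) and the pad at (220,213) is nearing the fin tips at (195,215). Finishing this stroke.

Request:
servo_tool(commands=[0,-0.03,0,0,0,0,100,0,-0.06,0,0,0,0,100,0,-0.07,0,0,0,0,100,0,-0.07,0,0,0,0,100])

```text
clock: 10.72
tool_pos: [0.5005, -0.0424, 0.1232]
orientation: [1.757, 1.565, -1.643]
contact_force: [-2.2, -13.3, 2.8]
grip_width: 1.0
```

```bash
python3 -c "
from h import *
st()"
```

```text
t 10.72 clamp x,y,z mm 1.42 -30.49 123.2 Fx,Fy,Fz 1.2 -13.4 2.8 w 88.0
```

Request:
servo_tool(commands=[0,0.15,0,0,0,0,100,0,0.3,0,0,0,0,100,0,0.47,0,0,0,0,100,0,0.47,0,0,0,0,100,0,0.4,0,0,0,0,100,0,0.31,0,0,0,0,100,0,0.27,0,0,0,0,100,0,0.23,0,0,0,0,100,0,0.19,0,0,0,0,100,0,0.19,0,0,0,0,100])

```text
clock: 11.98
tool_pos: [0.497, -0.0524, 0.1223]
orientation: [1.451, 1.566, -1.949]
contact_force: [-3.1, -11.7, -1.3]
grip_width: 1.0
```

```bash
python3 -c "
from h import *
st()
c=shot('wrist','w7');c=c['image'][140:300,100:400,::-1]
cv2.imwrite('pics/w7c.png',cv2.resize(c,None,fx=2.5,fy=2.5,interpolation=cv2.INTER_CUBIC))"
```

```text
t 11.97 clamp x,y,z mm 0.61 -41.04 122.3 Fx,Fy,Fz 0.0 -12.1 -1.3 w 88.0
```

View pics/w7c.png

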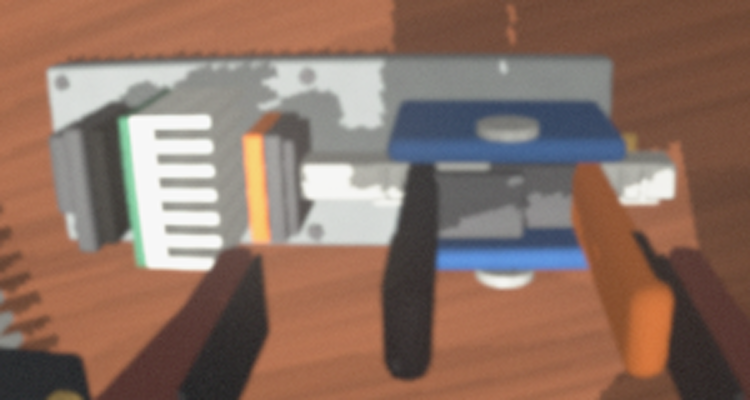

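Request:
servo_tool(commands=[0,-0.03,0,0,0,0,100,0,-0.06,0,0,0,0,100,0,-0.09,0,0,0,0,100,0,-0.12,0,0,0,0,100,0,-0.12,0,0,0,0,100])

```text
clock: 12.65
tool_pos: [0.4987, -0.0457, 0.1223]
orientation: [1.448, 1.565, -1.952]
contact_force: [-4.5, -12.4, -0.5]
grip_width: 0.999
```

```bash
python3 -c "
from h import *
st()"
```

```text
t 12.65 clamp x,y,z mm 0.61 -34.08 122.3 Fx,Fy,Fz -1.1 -13.1 -0.5 w 87.9
```

Request:
servo_tool(commands=[0,-0.02,0,0,0,0,100,0,-0.04,0,0,0,0,100,0,-0.06,0,0,0,0,100,0,-0.07,0,0,0,0,100,0,-0.07,0,0,0,0,100])

```text
clock: 13.28
tool_pos: [0.4997, -0.0421, 0.1223]
orientation: [1.451, 1.565, -1.948]
contact_force: [-3.6, -13.7, -2.5]
grip_width: 1.005
```

```bash
python3 -c "
from h import *
st()
c=shot('wrist','w8');c=c['image'][140:300,100:400,::-1]
cv2.imwrite('pics/w8c.png',cv2.resize(c,None,fx=2.5,fy=2.5,interpolation=cv2.INTER_CUBIC))"
```

```text
t 13.28 clamp x,y,z mm 0.6 -30.31 122.3 Fx,Fy,Fz 0.1 -14.1 -2.5 w 88.4
```

View pics/w8c.png

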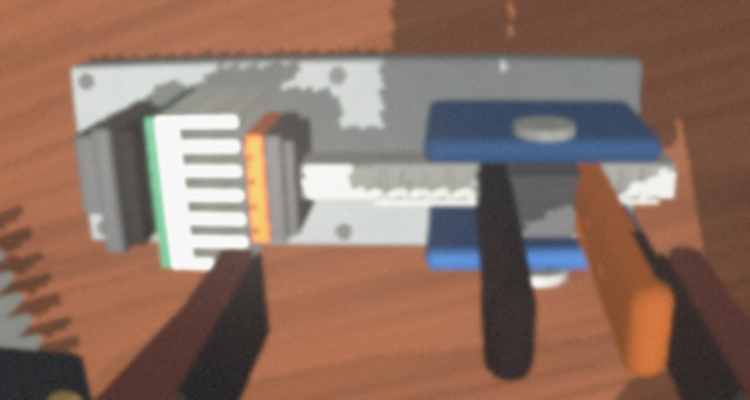

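Request:
servo_tool(commands=[0,0.15,0,0,0,0,100,0,0.3,0,0,0,0,100,0,0.47,0,0,0,0,100,0,0.47,0,0,0,0,100,0,0.4,0,0,0,0,100,0,0.31,0,0,0,0,100,0,0.28,0,0,0,0,100,0,0.25,0,0,0,0,100,0,0.22,0,0,0,0,100,0,0.2,0,0,0,0,100,0,0.2,0,0,0,0,100])

```text
clock: 14.7
tool_pos: [0.4968, -0.0534, 0.1224]
orientation: [1.467, 1.565, -1.933]
contact_force: [-2.7, -12.7, -1.4]
grip_width: 1.002
```

```bash
python3 -c "
from h import *
st()"
```

```text
t 14.7 clamp x,y,z mm 0.66 -42.03 122.4 Fx,Fy,Fz 0.7 -12.9 -1.4 w 88.1
```

Request:
servo_tool(commands=[0,-0.02,0,0,0,0,100,0,-0.04,0,0,0,0,100,0,-0.06,0,0,0,0,100,0,-0.08,0,0,0,0,100,0,-0.08,0,0,0,0,100])

```text
clock: 15.32
tool_pos: [0.498, -0.0489, 0.1224]
orientation: [1.476, 1.565, -1.924]
contact_force: [-4.0, -13.3, -1.1]
grip_width: 1.0
```

```bash
python3 -c "
from h import *
st()
c=shot('wrist','w9');c=c['image'][140:300,100:400,::-1]
cv2.imwrite('pics/w9c.png',cv2.resize(c,None,fx=2.5,fy=2.5,interpolation=cv2.INTER_CUBIC))"
```

```text
t 15.32 clamp x,y,z mm 0.69 -37.37 122.4 Fx,Fy,Fz -0.5 -13.8 -1.1 w 88.0
```

View pics/w9c.png

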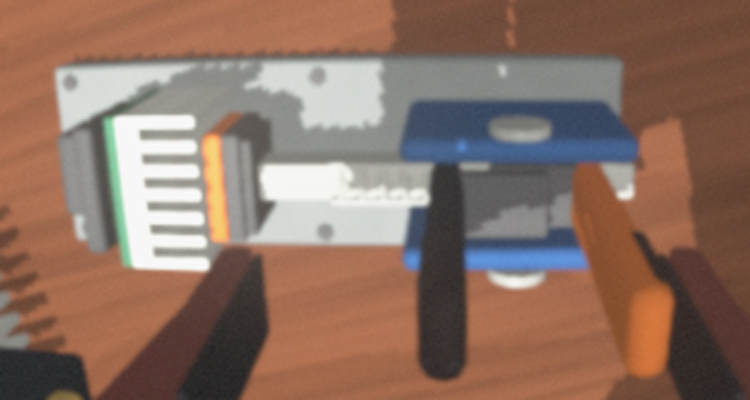

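The sink is sliding and the board (crop x 110) is a few mm from the jaw face. From here I'll use fine steps.

Request:
servo_tool(commands=[0,-0.01,0,0,0,0,100,0,-0.02,0,0,0,0,100,0,-0.03,0,0,0,0,100,0,-0.03,0,0,0,0,100])

```text
clock: 15.88
tool_pos: [0.4983, -0.0477, 0.1223]
orientation: [1.475, 1.564, -1.924]
contact_force: [-3.9, -15.0, -1.1]
grip_width: 1.003
```

Request:
servo_tool(commands=[0,-0.01,0,0,0,0,100,0,-0.02,0,0,0,0,100,0,-0.02,0,0,0,0,100])

```text
clock: 16.25
tool_pos: [0.4984, -0.0471, 0.1223]
orientation: [1.47, 1.563, -1.929]
contact_force: [-3.9, -18.3, -1.4]
grip_width: 1.001
```

Request:
servo_tool(commands=[0,-0.005,0,0,0,0,100,0,-0.01,0,0,0,0,100,0,-0.01,0,0,0,0,100])

```text
clock: 16.62
tool_pos: [0.4985, -0.0468, 0.1222]
orientation: [1.475, 1.563, -1.925]
contact_force: [-4.8, -19.9, -2.3]
grip_width: 0.995
```

```bash
python3 -c "
from h import *
st()
c=shot('wrist','w10');c=c['image'][140:300,100:400,::-1]
cv2.imwrite('pics/w10c.png',cv2.resize(c,None,fx=2.5,fy=2.5,interpolation=cv2.INTER_CUBIC))
st()"
```

```text
t 16.62 clamp x,y,z mm 0.66 -35.25 122.2 Fx,Fy,Fz 0.5 -20.4 -2.3 w 87.6
t 16.68 clamp x,y,z mm 0.61 -35.29 122.3 Fx,Fy,Fz -0.0 -19.9 -1.6 w 88.3
```

View pics/w10c.png

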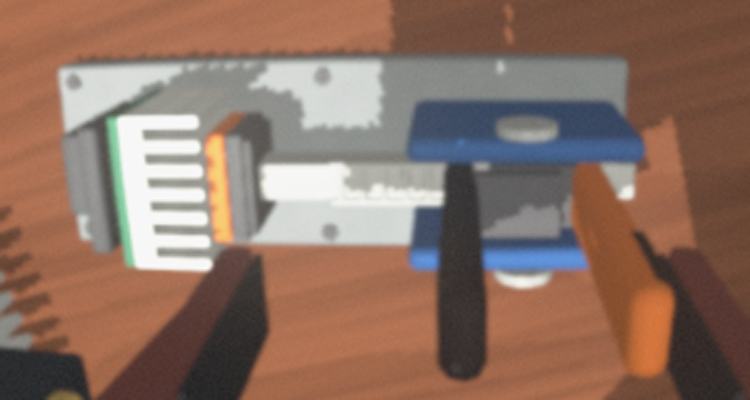

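Seated, and 20 N one-sided. Free running read about 1.5 N above nominal, so I'll add roughly 2 N more.

Request:
servo_tool(commands=[0,-0.006,0,0,0,0,100,0,-0.012,0,0,0,0,100,0,-0.012,0,0,0,0,100])

```text
clock: 17.05
tool_pos: [0.4985, -0.0465, 0.1222]
orientation: [1.475, 1.562, -1.924]
contact_force: [-6.0, -21.4, -2.3]
grip_width: 0.999
```

```bash
python3 -c "
from h import *
st()"
```

```text
t 17.05 clamp x,y,z mm 0.62 -34.91 122.2 Fx,Fy,Fz -0.4 -22.3 -2.3 w 87.9
```

Request:
servo_tool(commands=[0,0.03,0,0,0,0,100,0,0.1,0,0,0,0,100,0,0.2,0,0,0,0,100,0,0.3,0,0,0,0,100,0,0.42,0,0,0,0,100,0,0.42,0,0,0,0,100,-0.7,0.42,0,0,0,0,100,-1.6,0.42,0,0,0,0,100,-2.2,0.42,0,0,0,0,100,-2.2,0.42,0,0,0,0,100])

```text
clock: 18.3
tool_pos: [0.4956, -0.0668, 0.2576]
orientation: [-3.118, 1.564, -0.236]
contact_force: [-0.1, -1.1, -0.2]
grip_width: 1.001
```

```bash
python3 -c "
from h import *
st()
c=shot('wrist','w11');cc=c['image'][120:240,120:360,::-1]
cv2.imwrite('pics/w11c.png',cv2.resize(cc,None,fx=3,fy=3,interpolation=cv2.INTER_CUBIC))
c=shot('scene','s11');cc=c['image'][160:240,210:330,::-1]
cv2.imwrite('pics/s11c.png',cv2.resize(cc,None,fx=6,fy=6,interpolation=cv2.INTER_CUBIC))
c=shot('side','d11')"
```

```text
t 18.3 clamp x,y,z mm 3.0 -55.29 257.6 Fx,Fy,Fz 0.2 -1.1 -0.2 w 88.0
```

View pics/w11c.png

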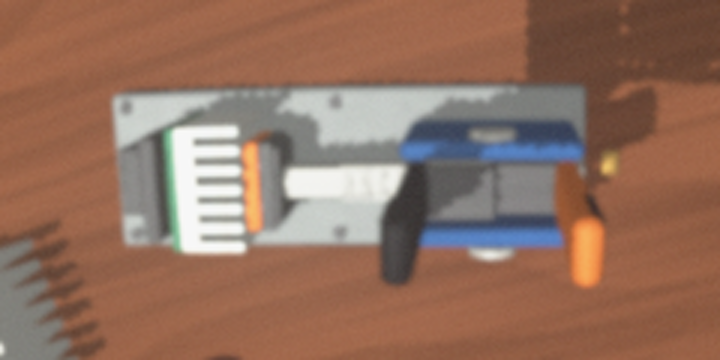

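View pics/s11c.png

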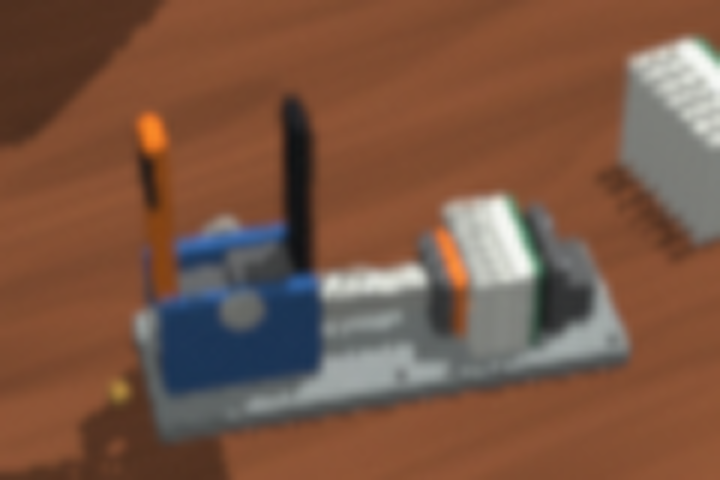

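View pics/d11.png

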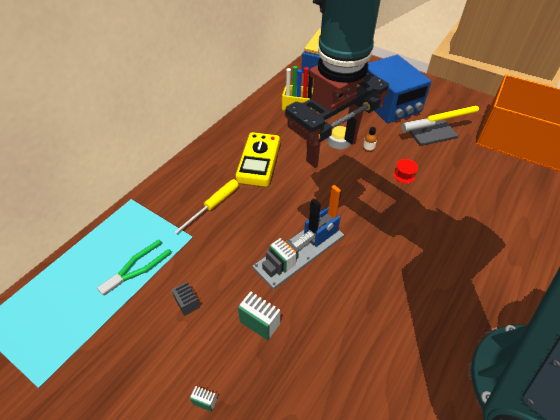

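```bash
python3 -c "
from h import *
st(); print(bot.job_done())"
```

```text
t 18.45 clamp x,y,z mm -0.16 -55.4 253.4 Fx,Fy,Fz -0.1 -0.7 -0.1 w 88.2
the job is handed in; nothing more can be done
None
```

I stood the middle-sized boarded heat sink on the clamp bed with its green board towards the fixed black jaw. Three one-sided strokes on the orange trigger, letting it spring back after each one, closed the sliding jaw on it. I handed the job in at 18.5 s.

**Clamping force:** On the last stroke the push on the trigger rose from about 13.5 N while the sink was sliding to 22.3 N once it was seated. I estimate a peak clamping force of about 9–11 N, under the 15 N limit. By the stated brake behaviour, about 8–9 N should remain after letting go. I did not measure the remaining force directly.

**Measured against stated force:** While the jaw ran free, the push read about 1.5–2 N more than the stated 11 N. I allowed for this by pushing to 22 N rather than 20 N.

**Final views:** The sink sits squarely between the jaw pad and the fixed jaw, and the trigger has sprung back. The gripper is clear, about 130 mm above where it worked the trigger. In the side view the other things on the bench look where they were at the start.

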